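# Pack the picture-hanging kit and shut the sliding door

## Robot

A 6-joint arm with a two-finger parallel gripper is mounted at the origin on the work surface. World frame = base frame: x ahead of the robot, y to its left, z up, the work surface at z = 0. Lengths are in m, angles in rad, forces in N, time in s.
With the tool pointing down it reaches from about 0.35 to 0.975 m from the base axis. Payload 4.9 kg.
Tool frame: the origin (TCP) lies at the very end of the fingers, on their centre line; the grasp point (between the pads) lies 19 mm behind it (ctrl.tcp_to_grasp is the z of the grasp point in the tool frame, in m); z points along the fingers, y is the line along which they close (so a half turn about z gives the same grasp; the last joint's range is limited). The gripper opens to 85 mm and grips with 20 to 120 N. Pads are 22 mm wide; open, the fingers measure 114 mm over their backs; the gripper's body (76 mm by 85 mm) begins 54 mm behind the grasp point. The pads swing forward as they close: fully open they stand 13 mm farther back than shut.
Start: joints at [-1.415, 0.053, 1.613, -0, 1.476, -0.119], TCP at [0.17, -0.602, 0.231] pointing down, gripper open.
Joint ranges: [-3.01, 3.01], [-1.01, 2.22], [0.06, 2.58], [-1.02, 4.17], [0.09, 2.62], [-3.14, 3.14]. Speed limits (rad/s): [2.57, 2.57, 3.14, 3.14, 3.14, 3.14].

## Interface

Orientations are given as a rotation vector (axis times angle).
In Python, from station import ctrl, eyes, job, nets gives the robot as it stands. The module is installed in compiled form; this text tells all that it offers.
- The arm moves only by the tool jog_arm, never from a script. Its argument "commands" is one flat list of numbers, 7 for each row, row after row: the shift along the tool's x, y, z each as a share of 0.06 m, from -1 to 1, then the turn, a rotation vector about the tool's x, y, z each as a share of 0.1 rad, from -1 to 1, then the finger opening in mm, from 0 to 85.4. In form: [x, y, z, ax, ay, az, grip, x, y, z, ax, ay, az, grip, ...]. A call has 1 to 20 rows; each row shifts and turns the commanded pose from where the row before left it, along the tool's axes as they then stand; what a row does not reach is not made up. A row lasts 1/8 s, in which the tool goes at most 62.5 mm and 10.7 degrees, less where a joint would pass 70% of its speed; a pose out of reach is approached as far as the arm can. A call with a number of a shift or a turn outside -1 to 1 is refused whole. A call with a gripper value outside its range is refused whole. The fingers move at their own pace and stop on an object; "newtons" is the grip in N (left out, the last holds). Time passes only in rows, so rows that do not move let the fingers close. It gives the time, the measured TCP pose, the force, the opening and the grip force at its end, in the units of the state.
- ctrl.get_obs(): the state, without advancing time (a new reading comes with each control period).
- eyes.get_image(name): name is "scene" or "top" or "wrist"; returns a dict with "image" (420x560x3 uint8, red, green, blue), "z_map" (420x560 float32, m along the optical axis (not along the pixel's ray), 0 where there is no reading), "K" (3x3 intrinsics, pixels), "cam_to_world" (4x4, takes a point from camera to world coordinates). Camera axes: x right, y up, looking along -z (the intrinsics and any distortion apply to the point x, -y, -z); pixel columns grow to the right and rows downward; lengths in m; the calibration is good to about 2 mm. A picture is of the moment at which its call begins.
- job.finish_job(): hands the job in; it is judged then, once.
Trained networks look in the newest picture that a camera, given by its name, has taken for a name from the list of things; names that differ only in an ending like _2 or _b are one class to them, and where a whole thing is asked for, a point or a joint stands for the part that bears it (a point fixed in the world has none). Each returns a list of dicts, best first, with "p" (0 to 1); they miss things now and then, are a little off and sometimes report something else, mostly with a low value. They report only what shows in the picture. A call takes as long as a camera call. They do not tell look-alikes from the thing itself.
- nets.silhouettes(camera, name): "mask" (420x560 bool, what is visible of it) and "bbox" ([left, top, right, bottom] in pixels, round what is visible of it).
The state is a dict: "t": time; "q": joint angles; "dq": joint speeds; "effort": joint torques, N m; "tool_pos": TCP position; "tool_rot": TCP orientation; "contact_force": force on the tool from outside, world axes, zero at the start; "wrist_torque": the same for the moment, N m; "opening": finger opening in m; "grip_force": force on a finger pad.
Only numpy, scipy, OpenCV 4.12 (cv2) and the standard library are available. Lean on these libraries where they do the work, as an engineer would, in place of code of your own. Each camera call takes 0.05 s, during which the arm holds its last target. There are 200 camera calls.

## Task

Pack the picture-hanging kit into the tool case: slide the clear door fully open to its stop, lay every aluminium hook strip flat on the compartment's floor, pointing away from you, square and with its end pushed flush against the far wall, and lay the plumb bob on the floor across the gap left in front of them. Once everything is in, slide the door fully shut and then slide the latch all the way across to its latched stop. Leave the other tools where they are.

Things in the scene. Friction and masses are not known exactly. Their poses are not given: they have to be found in the camera images.
- case: black plastic tool case, fixed. Origin on the work surface below the centre of its compartment; x away from the robot, y left. Compartment inside 185 (x) by 230 (y), floor at z = 8, wall tops at z = 45. Near rim 36 wide (x -128 to -92), far wall x 92 to 102, side walls 12 thick. Beyond the far wall an unused tray (to x = 302), over which the open door lies, then the folded-back lid
- far_wall (a point): on the compartment's floor at the foot of the middle of the far wall's inner face (the wall furthest from the robot), axes as the case: compartment at negative x. A strip lying square with its end flush on this wall has its origin at x = -52.5, z = 0 here
- bay (a point): on the compartment's floor, centre of the 80 mm deep bay between the near rim and the near ends of strips that are pushed home; axes as the case
- door (a joint): clear plastic sliding door with a black handle, slides along the case's x on top of the compartment, 5 thick, underside at z = 46. 0 m = fully shut, grows as it moves away from the robot, 0.195 m = fully open at its stop. Stays where it is left, needs about 3 N
- door_handle (a point): centre of the top of the door's handle, an upright black ridge 70 long (case y), 14 thick (case x), 16 high above the door, top at z = 67; it moves with the door. 37 mm from the door's near edge
- latch (a joint): small black sliding latch grip on the near rim, slides along the case's y (to the left) on a steel plate; 0 m = unlatched (right), 0.040 m = latched at its stop, its steel bolt fully through the keeper loop on the shut door. Needs about 2 N
- latch_grip (a point): centre of the top of the latch grip, a block 14 (case y) by 22 (case x) by 20 high, foot at z = 47, top at z = 67; it moves with the latch
- bob: chrome plumb bob lying on its side: round body 54 long and 26 in diameter along its x axis, pointed nose to +x (tip at x = 56), small cap at -x (to x = -36). Origin below the middle of the round body, at its underside, z up. Does not roll. 0.14 to 0.28 kg
- strip1: aluminium picture hook strip 1: a straight channel 105 long (its x axis), 22 wide (y) and 12 high, gripped like a solid bar, tiny hooks inside. Origin at the centre of its underside, z up. Starts flat on the work surface beside the case. Two to four of the four strips are present, the others absent (None)
- strip2: aluminium picture hook strip 2: a straight channel 105 long (its x axis), 22 wide (y) and 12 high, gripped like a solid bar, tiny hooks inside. Origin at the centre of its underside, z up. Starts flat on the work surface beside the case. Two to four of the four strips are present, the others absent (None)
- strip3: aluminium picture hook strip 3: a straight channel 105 long (its x axis), 22 wide (y) and 12 high, gripped like a solid bar, tiny hooks inside. Origin at the centre of its underside, z up. Starts flat on the work surface beside the case. Two to four of the four strips are present, the others absent (None)
- strip4: aluminium picture hook strip 4: a straight channel 105 long (its x axis), 22 wide (y) and 12 high, gripped like a solid bar, tiny hooks inside. Origin at the centre of its underside, z up. Starts flat on the work surface beside the case. Two to four of the four strips are present, the others absent (None)
- hammer: short steel claw hammer, 240 long, lying on the right; bystander, leave it where it is; origin at its underside
- tape: steel tape measure, 62 x 34 x 56 high; bystander, leave it where it is; origin at its underside
- level: short aluminium spirit level, 170 x 20 x 38 high; bystander, leave it where it is; origin at its underside
- pencil: flat carpenter's pencil, 165 x 12 x 7, lying on the right; bystander, leave it where it is; origin at its underside
- screwjar: glass jar of screws, 52 diameter, 55 high; bystander, leave it where it is; origin at its underside
Not all that is in view belongs to the job. Several things look just like the bob: the one meant starts farthest from the robot's base.

How it is judged:
On the way, in this order (a step that is already met when the one before it is completed fails the run):
1. the door is slid fully open (value of joint door above 0.19 m), for 0.2 s.
2. with the door open, all strips lie flush and square on the far wall and the bob lies in the bay (x of strip1 in the frame of far_wall between -0.0565 and -0.045 m and z of each of strip1, strip2, strip3, strip4 in the frame of far_wall below 0.005 m and y of strip1 in the frame of far_wall between -0.112 and 0.112 m and angle between the x axis of each of strip1, strip2, strip3, strip4 and the x axis of case, either way round below 0.08 rad and x of strip2 in the frame of far_wall between -0.0565 and -0.045 m and y of strip2 in the frame of far_wall between -0.112 and 0.112 m and x of strip3 in the frame of far_wall between -0.0565 and -0.045 m and y of strip3 in the frame of far_wall between -0.112 and 0.112 m and x of strip4 in the frame of far_wall between -0.0565 and -0.045 m and y of strip4 in the frame of far_wall between -0.112 and 0.112 m and x of bob in the frame of bay between -0.04 and 0.033 m and z of bob in the frame of bay below 0.006 m and y of bob in the frame of bay between -0.112 and 0.112 m and linear speed of each of strip1, strip2, strip3, strip4, bob below 0.02 m/s and value of joint door above 0.17 m), for 0.2 s.
3. the door is slid fully shut over them (value of joint door below 0.005 m), for 0.2 s.
4. the latch is slid to its latched stop while the door is shut (value of joint latch above 0.035 m and value of joint door below 0.005 m), for 0.2 s.
At the end, for the whole second after the job is handed in: Every present strip lies on the compartment floor (within 5 mm), its end within 4 mm of the far wall and square within 0.08 rad (4.5 degrees); the plumb bob lies on the floor in the bay before them; door within 5 mm of fully shut; latch within 5 mm of its latched stop; everything at rest (all of step 4 and x of strip1 in the frame of far_wall between -0.0565 and -0.045 m and z of each of strip1, strip2, strip3, strip4 in the frame of far_wall below 0.005 m and y of strip1 in the frame of far_wall between -0.112 and 0.112 m and angle between the x axis of each of strip1, strip2, strip3, strip4 and the x axis of case, either way round below 0.08 rad and x of strip2 in the frame of far_wall between -0.0565 and -0.045 m and y of strip2 in the frame of far_wall between -0.112 and 0.112 m and x of strip3 in the frame of far_wall between -0.0565 and -0.045 m and y of strip3 in the frame of far_wall between -0.112 and 0.112 m and x of strip4 in the frame of far_wall between -0.0565 and -0.045 m and y of strip4 in the frame of far_wall between -0.112 and 0.112 m and x of bob in the frame of bay between -0.04 and 0.033 m and z of bob in the frame of bay below 0.006 m and y of bob in the frame of bay between -0.112 and 0.112 m and linear speed of each of strip1, strip2, strip3, strip4, bob below 0.02 m/s); the robot touches nothing.
It fails at once if one of the other tools is disturbed (moved over 3 cm) (distance of any of hammer, tape, level, pencil, screwjar from where it was at the start of the episode above 0.03 m).
Of strip1, strip2, strip3, strip4 only 2 to 4 are there at a start; the rules pass over those that are not, and their reading is None.
At some moment in a run one of bob may be knocked a few centimetres aside while the robot is not near it.
Once in a run the grip may slacken for a moment while it holds something.
It also fails if it takes over 210 s, if anything falls off the work surface, if the arm or the gripper's body presses on something with over 40 N, if the wrist force passes 120 N, or if a joint passes its speed limit or range.

## Working session

There is one attempt and no reset: what is moved stays moved. The work goes in short steps, Python scripts to look and compute and a tool call to move; the robot and the scene stay as the last step left them, time stands still between calls to the robot, and variables do not carry over. Pictures are saved under pics/ and viewed, at most 14 in all, crops included, and the job is handed in when it is done.

Besides the shell and the picture viewer there is one more tool, called after "Call:" as name(argument=value, ...) on one line, values as JSON. jog_arm: Moves the arm, as the interface text tells. Shift numbers are shares of 0.06 m and turn numbers shares of 0.1 rad, none past 1 either way. Its arguments: {"type":"object","properties":{"commands":{"type":"array","items":{"type":"number"}},"newtons":{"type":"number"}},"required":["commands"]}

```bash
mkdir -p pics
cat > h.py <<'E'
import numpy as np, cv2
from scipy.spatial.transform import Rotation as R
from station import ctrl, eyes, job, nets
def pts(im):
    z=im["z_map"].astype(float);K=im["K"];T=im["cam_to_world"]
    v,u=np.indices(z.shape)
    p=np.stack([(u-K[0,2])/K[0,0]*z,-(v-K[1,2])/K[1,1]*z,-z],-1)
    return p@T[:3,:3].T+T[:3,3]
def save(im,n): cv2.imwrite("pics/"+n+".png",im["image"][:,:,::-1])
def st():
    o=ctrl.get_obs();print("t",round(o["t"],2),"p",np.round(o["tool_pos"],4),"R",np.round(R.from_rotvec(o["tool_rot"]).as_matrix(),3).tolist(),"F",np.round(o["contact_force"],1),"op",round(o["opening"],4),"gf",o["grip_force"]);return o
def boxof(P,m,zmin=0.002):
    q=P[m&(P[...,2]>zmin)]
    if len(q)<15:return None
    zt=np.percentile(q[:,2],90); s=q[q[:,2]>zt-0.006]
    (cx,cy),(w,h),a=cv2.minAreaRect((s[:,:2]*1000).astype(np.float32))
    if w<h:w,h,a=h,w,a+90
    return np.round([cx,cy,w,h,(a+90)%180-90,zt*1000],1)
E
cat > a.py <<'E'
from h import *
st()
for c in ["top","scene"]:
    im=eyes.get_image(c);save(im,c+"0");P=pts(im)
    print(c,im["K"][0,0],im["cam_to_world"].round(3).tolist())
    for n in ["strip1","bob","case","door_handle","latch_grip","hammer","tape","level","pencil","screwjar"]:
        for d in nets.silhouettes(c,n):
            if d["p"]>.2: print(n,round(d["p"],2),[int(x) for x in d["bbox"]],boxof(P,d["mask"]))
E
python3 a.py
```

```text
t 0.0 p [ 0.1695 -0.6009  0.2301] R [[0.962, 0.271, -0.0], [0.271, -0.962, 0.002], [0.0, -0.002, -1.0]] F [ 0.1 -0.2  0.8] op 0.0857 gf 0.0
top 405.5536129113608 [[-0.016, 0.995, -0.099, 0.436], [-1.0, -0.018, -0.024, -0.029], [-0.026, 0.098, 0.995, 1.06], [0.0, 0.0, 0.0, 1.0]]
strip1 0.9 [369, 163, 385, 206] [ 507.2 -175.5  311.7   95.5  -46.9   12.3]
strip1 0.55 [162, 172, 176, 211] [585.5 284.5 103.9  23.9  -2.3  12.6]
bob 0.84 [158, 227, 173, 262] [443.  292.6  67.6  24.4  22.1  25.2]
bob 0.81 [158, 281, 179, 307] [378.2 146.7 368.1  36.7 -66.3  25.2]
bob 0.64 [202, 286, 236, 299] [360.5  69.  244.4  36.1 -61.   25.6]
case 0.59 [209, 6, 329, 257] [738.3  14.2 624.1 254.4  -5.   51.3]
door_handle 0.57 [216, 155, 313, 239] [553.5  30.4 238.4 224.8  85.   52.5]
latch_grip 0.42 [276, 240, 298, 249] [437.4 -36.5  14.6  14.6  89.3  68.2]
hammer 0.78 [426, 176, 462, 274] [ 491.8 -247.8  426.7  239.4   85.3   25.8]
tape 0.9 [151, 132, 181, 151] [591.6 133.9 448.7  49.4  52.5  56.4]
level 0.93 [348, 132, 417, 151] [ 613.7 -158.1  423.3  119.4  -51.7   38.9]
level 0.58 [367, 167, 384, 206]
[... 816 characters left out ...]
.1]
door_handle 0.64 [223, 193, 345, 282] [833.3 134.2 847.7 301.6  22.1  52.6]
door_handle 0.53 [398, 325, 426, 360] [898.5 432.8 539.9  45.2   4.9  55.7]
latch_grip 0.57 [286, 191, 303, 204] [438.  -39.8  22.9  14.9   8.9  66.5]
hammer 0.67 [175, 168, 206, 198] [ 837.2   -3.5 1093.3   95.5   47.7    8. ]
tape 0.85 [334, 311, 357, 353] [923.1 369.9 505.2  60.2  21.2  56.4]
level 0.72 [84, 189, 355, 420] [794.1 172.6 703.3 583.5  -4.9  51.2]
level 0.3 [182, 195, 211, 220] [ 588.5 -263.2  106.6   25.1    9.9   12.2]
pencil 0.71 [178, 171, 205, 194] [ 8.3810e+02 -5.0000e-01  1.0879e+03  8.9700e+01  4.7900e+01  8.3000e+00]
screwjar 0.79 [398, 324, 425, 360] [899.1 432.9 538.8  45.2   4.9  55.7]
```

```bash
cat > b.py <<'E'
from h import *
im=eyes.get_image("top");P=pts(im);P[im["z_map"]<=0.05]=np.nan
np.save("top0.npy",P)
Z=np.nan_to_num(P[...,2])
# blobs off-case
m=((Z>0.006)&(Z<0.07)).astype(np.uint8)
n,l,s,c=cv2.connectedComponentsWithStats(m)
for i in range(1,n):
    if s[i,4]>40: print(s[i].tolist(),boxof(P,(l==i)))
E
python3 b.py; python3 -c "
import cv2
cv2.imwrite('pics/top0c.png',cv2.resize(cv2.imread('pics/top0.png')[60:330,90:480],(780,540),interpolation=2))"
```

```text
[211, 9, 117, 245, 22119] [738.3  14.2 624.7 254.5  -5.   51.3]
[452, 28, 67, 73, 2458] [ 899.9 -548.   162.6  123.9    8.3   47.7]
[23, 71, 48, 51, 1578] [855.1 622.7 100.4  74.3 -17.7  32.5]
[508, 110, 44, 45, 1150] [ 719.5 -657.1   99.9   68.    22.6   30.6]
[463, 131, 35, 34, 630] [ 680.2 -528.1   69.5   52.1   28.3   31.1]
[151, 133, 29, 20, 427] [709.8 288.8  62.2  33.   77.9  56.3]
[347, 136, 68, 11, 731] [ 702.4 -269.9  168.9   21.    88.7   39.1]
[106, 155, 26, 22, 426] [651.4 411.4  44.8  44.5  86.3  55.6]
[370, 165, 17, 41, 181] [ 588.5 -262.2  103.9   22.9    9.6   12.7]
[164, 171, 8, 40, 107] [585.8 289.7 104.1  16.3  -5.5  12.7]
[167, 171, 8, 40, 86] [585.6 280.1 103.4  15.6  -3.9  12.5]
[424, 180, 37, 96, 1253] [ 477.7 -417.8  239.    87.4   -4.1   25.7]
[547, 188, 13, 120, 979] [ 489.  -692.5  158.2    7.8   -2.4   44.7]
[413, 198, 8, 18, 43] [ 530.6 -359.8   45.1   12.1   10.7    8.9]
[418, 219, 10, 27, 60] [ 465.4 -372.    68.6   11.5   11.8    8.9]
[158, 227, 15, 35, 294] [441.4 291.6  78.5  23.6  19.4  25.1]
[154, 281, 27, 28, 292] [320.7 279.7  74.7  21.5 -42.4  25.3]
[201, 288, 36, 12, 294] [317.1 152.3  68.4  23.  -82.5  25.3]
[297, 381, 26, 39, 610] [ 39.5 -55.2  38.2   5.1  36.3  40. ]
```

View pics/top0c.png

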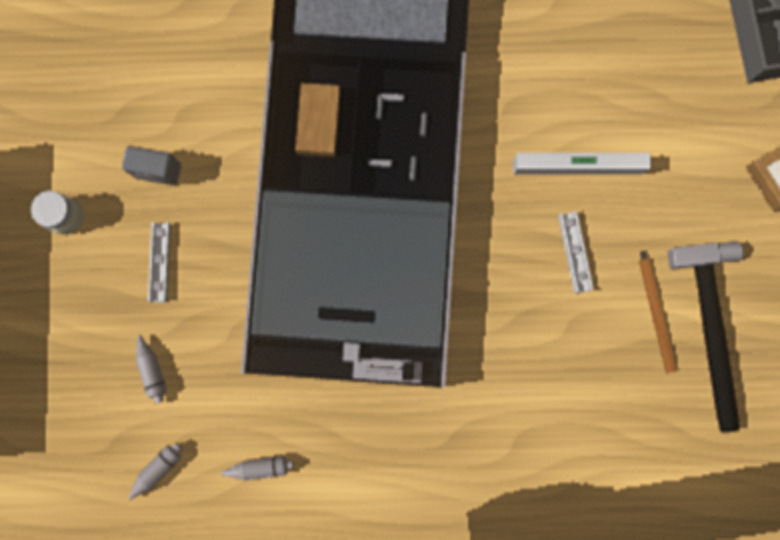

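View pics/scene0.png

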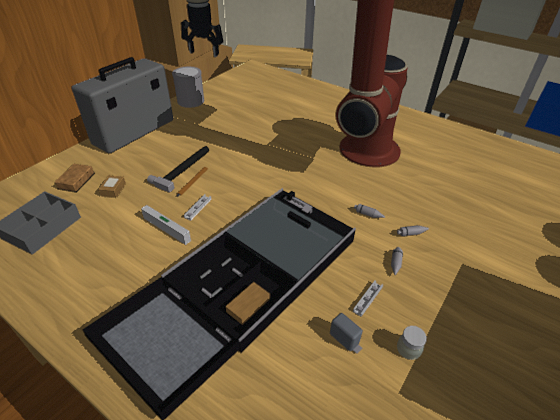

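```bash
cat > c.py <<'E'
from h import *
P=np.load("top0.npy");q=P[(P[...,2]>.040)&(P[...,2]<.056)&(abs(P[...,1]-.02)<.17)&(P[...,0]>.4)]
a=np.radians(-5);o=np.array([.5548,.0302])
c=lambda a:np.array([[np.cos(a),np.sin(a)],[-np.sin(a),np.cos(a)]])
L=(q[:,:2]-o)@c(a).T
xs=np.arange(-.12,.47,.02);E=[]
for x in xs:
    s=L[abs(L[:,0]-x)<.01]
    if len(s):E.append((x,np.percentile(s[:,1],99.5),np.percentile(s[:,1],.5)))
E=np.array(E);print(np.polyfit(E[:,0],E[:,1],1),np.polyfit(E[:,0],E[:,2],1))
xs=np.arange(-.11,.11,.02);print("near",[round(float(np.percentile(L[abs(L[:,1]-y)<.01,0],.5))*1e3,1) for y in xs])
h=P[(P[...,2]>.06)&(P[...,2]<.072)]; H=(h[:,:2]-o)@c(a).T;H=H[(abs(H[:,0])<.14)&(abs(H[:,1])<.12)]
for n,g in(("latch",H[H[:,0]<-.09]),("handle",H[H[:,0]>-.09])):print(n,len(g),(g.min(0)*1e3).round(1),(g.max(0)*1e3).round(1))
E
python3 c.py
```

```text
[0.00175028 0.12579258] [-0.00210629 -0.12608376]
near [-126.3, -127.3, -126.5, -127.5, -126.9, -126.4, -127.2, -126.4, -127.5, -126.4, -127.5]
latch 80 [-121.  -87.] [-90.9  -1.3]
handle 178 [-89.5 -35. ] [-39.8  34.5]
```

Call:
jog_arm(commands=[0, 0, 0, 0, 0, 0.903, 0, 0, 0, 0, 0, 0, 0.903, 0, 0, 0, 0, 0, 0, 0.903, 0, 0, 0, 0, 0, 0, 0.903, 0, 0.309, -0.875, 0, 0, 0, 0, 0, 0.309, -0.875, 0, 0, 0, 0, 0, 0.309, -0.875, 0, 0, 0, 0, 0, 0.309, -0.875, 0, 0, 0, 0, 0, 0.309, -0.875, 0, 0, 0, 0, 0, 0.309, -0.875, 0, 0, 0, 0, 0, 0.309, -0.875, 0, 0, 0, 0, 0, 0.309, -0.875, 0, 0, 0, 0, 0, 0.309, -0.875, 0, 0, 0, 0, 0, 0.309, -0.875, 0, 0, 0, 0, 0, 0.309, -0.875, 0, 0, 0, 0, 0, 0.309, -0.875, 0, 0, 0, 0, 0, 0.309, -0.875, 0, 0, 0, 0, 0, 0, 0, 0, 0, 0, 0, 0], newtons=60)

```text
t: 3.4
tool_pos: [0.4691, 0.0606, 0.2313]
tool_rot: [-3.139, 0.127, 0.001]
contact_force: [-0.1, -0.2, 0.4]
opening: -0.0001
grip_force: 0.0
```

```bash
cat >> h.py <<'E'
O=np.array([.5548,.0302]);A=np.radians(-5)
CR=np.array([[np.cos(A),-np.sin(A)],[np.sin(A),np.cos(A)]])
def c2w(x,y): return O+CR@[x,y]
def w2c(x,y): return CR.T@(np.array([x,y])-O)
def go(x,y,z,yaw=None,world=False):
    """print tilt, yaw turn and shifts (in units) to the target, shifts in tool axes after the turn"""
    o=st();M=R.from_rotvec(o["tool_rot"]).as_matrix()
    t=np.array([*((x,y) if world else c2w(x,y)),z])
    y0=np.arctan2(M[1,0],M[0,0]); yw=y0 if yaw is None else yaw
    print("case pos",(w2c(*o["tool_pos"][:2])*1e3).round(1),"yaw",np.degrees(y0).round(2),"q",o["q"].round(2))
    tgt=np.array([[np.cos(yw),np.sin(yw),0],[np.sin(yw),-np.cos(yw),0],[0,0,-1.]])
    print("turn units",(R.from_matrix(M.T@tgt).as_rotvec()/.1).round(3),"shift units",(tgt.T@(t-o["tool_pos"])/.06).round(3))
E
python3 -c "
from h import *
im=eyes.get_image('wrist');save(im,'w1');P=pts(im)
go(-.088,.02,.057,A)
h=P[(P[...,2]>.0625)&(P[...,2]<.072)]; H=(h[:,:2]-O)@CR;H=H[(abs(H[:,0])<.085)&(abs(H[:,1])<.12)]
print(len(H),np.percentile(H,[1,50,99],axis=0)*1e3)
"
```

```text
t 3.45 p [0.4687 0.0589 0.2312] R [[0.997, -0.083, -0.001], [-0.083, -0.997, -0.0], [-0.001, 0.0, -1.0]] F [-0.3 -0.8  0.4] op -0.0002 gf 0.0
case pos [-88.3  21.1] yaw -4.75 q [-0.03 -0.33  1.96 -0.    1.51  1.62]
turn units [0.004 0.007 0.043] shift units [0.005 0.019 2.903]
995 [[-53.80600078 -36.17283294]
 [-46.62422935  -2.81425064]
 [-39.95316604  31.99320866]]
```

View pics/w1.png

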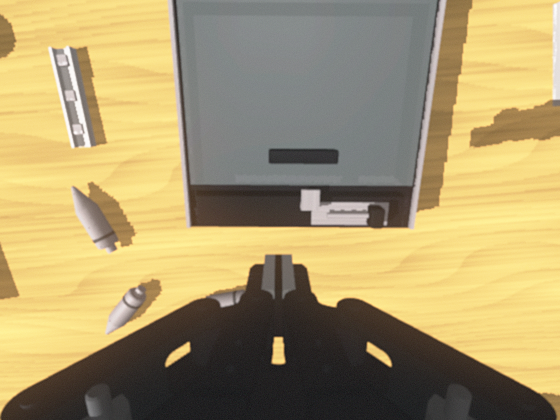

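Call:
jog_arm(commands=[0, 0, 0.8, 0, 0, 0.04, 0, 0, 0, 0.8, 0, 0, 0, 0, 0, 0, 0.8, 0, 0, 0, 0, 0, 0, 0.48, 0, 0, 0, 0, 0, 0, 0, 0, 0, 0, 0, 0.35, 0, 0, 0, 0, 0, 0, 0.35, 0, 0, 0, 0, 0, 0, 0.35, 0, 0, 0, 0, 0, 0, 0.35, 0, 0, 0, 0, 0, 0, 0.35, 0, 0, 0, 0, 0, 0, 0.35, 0, 0, 0, 0, 0, 0, 0.35, 0, 0, 0, 0, 0, 0, 0.35, 0, 0, 0, 0, 0, 0, 0.35, 0, 0, 0, 0, 0, 0, 0.35, 0, 0, 0, 0, 0, 0, 0, 0, 0, 0, 0, 0, 0])

```text
t: 5.45
tool_pos: [0.6733, 0.0385, 0.0599]
tool_rot: [-3.137, 0.143, 0.024]
contact_force: [-19.7, 2.1, 9.5]
opening: -0.0003
grip_force: 10.0
```

```bash
python3 -c "
from h import *
go(.13,.02,.057,A)"
```

```text
t 5.45 p [0.6733 0.0385 0.0599] R [[0.996, -0.091, -0.015], [-0.091, -0.996, 0.001], [-0.015, -0.0, -1.0]] F [-19.7   2.1   9.5] op -0.0003 gf 9.956774362362921
case pos [117.3  18.6] yaw -5.22 q [-0.05  0.33  1.6   0.    1.23  1.61]
turn units [-0.001  0.152 -0.038] shift units [ 0.212 -0.023  0.048]
```

Call:
jog_arm(commands=[0.05, 0, 0, 0, 0, 0, 0, 0, 0, 0, 0, 0, 0, 0, 0, 0, 0, 0, 0, 0, 0])

```text
t: 5.82
tool_pos: [0.6734, 0.0386, 0.0598]
tool_rot: [-3.138, 0.142, 0.032]
contact_force: [-27.2, 3.5, 15.4]
opening: -0.0002
grip_force: 14.0
```

```bash
python3 -c "
from h import *
go(.13,.02,.057,A)
for c in ['top','scene']:
  im=eyes.get_image(c);save(im,c+'1');P=pts(im)
  h=P[(P[...,2]>.0625)&(P[...,2]<.072)&(im['image'].sum(-1)<150)]; H=(h[:,:2]-O)@CR;H=H[(H[:,0]>.08)&(H[:,0]<.18)&(abs(H[:,1])<.05)]
  print(len(H),np.percentile(H,[1,50,99],axis=0)*1e3)
"
```

```text
t 5.83 p [0.6734 0.0386 0.0598] R [[0.996, -0.091, -0.02], [-0.091, -0.996, 0.001], [-0.02, 0.0, -1.0]] F [-27.2   3.5  15.4] op -0.0002 gf 13.964436372407363
case pos [117.4  18.7] yaw -5.2 q [-0.05  0.33  1.6   0.    1.24  1.61]
turn units [ 0.003  0.204 -0.034] shift units [ 0.21  -0.022  0.047]Traceback (most recent call last):
  File "<string>", line 7, in <module>
    print(len(H),np.percentile(H,[1,50,99],axis=0)*1e3)
                 ~~~~~~~~~~~~~^^^^^^^^^^^^^^^^^^^^
    return _quantile_unchecked(
        a, q, axis, out, overwrite_input, method, keepdims, weights)
    return _ureduce(a,
                    func=_quantile_ureduce_func,
    ...<5 lines>...
                    overwrite_input=overwrite_input,
                    method=method)
    r = func(a, **kwargs)
    result = _quantile(arr,
                       quantiles=q,
    ...<2 lines>...
                       out=out,
                       weights=wgt)
    slices_having_nans = np.isnan(arr[-1, ...])
                                  ~~~^^^^^^^^^
IndexError: index -1 is out of bounds for axis 0 with size 0
```

Call:
jog_arm(commands=[-0.3, 0, 0, 0, 0, 0, 0, -0.2, 0, -0.3, 0, 0, 0, 0, 0, 0, -1, 0, 0, 0, 0, 0, 0, -1, 0, 0, 0, 0, -0.8, 0, -0.6, 0, 0, 0, 0, -0.8, 0, 0, 0, 0, 0, 0, 0, 0, 0, 0, 0, 0, 0])

```text
t: 6.75
tool_pos: [0.5534, 0.0493, 0.2349]
tool_rot: [3.138, -0.143, 0.005]
contact_force: [0.6, 0.1, -0.6]
opening: -0.0002
grip_force: 0.0
```

```bash
python3 -c "
from h import *
go(.13,.02,.057,A)
im=eyes.get_image('wrist');save(im,'w2');P=pts(im)
h=P[(P[...,2]>.0625)&(P[...,2]<.072)]; H=(h[:,:2]-O)@CR;H=H[(H[:,0]>.08)&(H[:,0]<.18)&(abs(H[:,1])<.05)]
print(len(H),np.percentile(H,[1,50,99],axis=0)*1e3 if len(H) else '')
"
```

```text
t 6.75 p [0.5534 0.0493 0.2349] R [[0.996, -0.091, 0.003], [-0.091, -0.996, -0.0], [0.003, 0.0, -1.0]] F [ 0.6  0.1 -0.6] op -0.0002 gf 0.0
case pos [-3.1 18.9] yaw -5.21 q [-0.04 -0.12  1.77 -0.    1.48  1.62]
turn units [ 0.001 -0.031 -0.037] shift units [ 2.218 -0.018  2.965]
1326 [[ 87.50706897 -36.24558825]
 [134.62104054  -2.89837107]
 [141.6002741   31.96871084]]
```

View pics/w2.png

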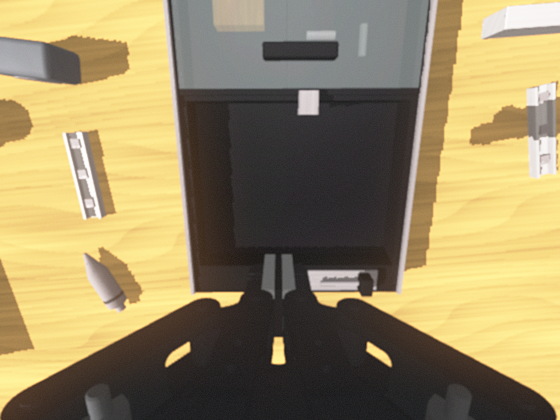

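```bash
cat >> h.py <<'E'
def blobs(cam,zlo,zhi,save_as=None):
    im=eyes.get_image(cam)
    if save_as: save(im,save_as)
    P=pts(im);P[im["z_map"]<=0.03]=np.nan
    Z=np.nan_to_num(P[...,2]);m=((Z>zlo)&(Z<zhi)).astype(np.uint8)
    n,l,s,c=cv2.connectedComponentsWithStats(cv2.morphologyEx(m,cv2.MORPH_CLOSE,np.ones((5,5))))
    for i in range(1,n):
        if s[i,4]>150:
            q=P[(l==i)&(m>0)];(cx,cy),(w,h),a=cv2.minAreaRect((q[:,:2]*1e3).astype(np.float32))
            if w<h:w,h,a=h,w,a+90
            print(s[i].tolist(),np.round([cx,cy,w,h,(a+90)%180-90],1),"case",(w2c(cx/1e3,cy/1e3)*1e3).round(1))
    return im,P
E
python3 -c "
from h import *
blobs('wrist',.0065,.016);print();blobs('wrist',.019,.032)"
```

```text
[483, 17, 77, 23, 289] [ 694.4 -224.7   81.5   19.1   74.5] case [ 161.3 -241.8]
[68, 53, 12, 34, 196] [703.2 259.7  34.4  11.2 -23.1] case [127.8 241.6]
[529, 85, 26, 95, 1515] [ 588.7 -264.7  104.8   25.     9.5] case [  59.5 -290.8]
[193, 104, 207, 154, 29216] [554.5  27.8 231.4 186.   85. ] case [-0.1 -2.5]
[62, 134, 41, 87, 1206] [585.6 282.5 104.7  24.3  -1.9] case [  8.7 254.1]
[83, 254, 43, 58, 294] [448.5 284.9  91.4  14.3  22.4] case [-128.1  244.5]

[491, 12, 69, 26, 418] [ 694.6 -219.7   72.3   19.    73. ] case [ 161.1 -236.8]
[48, 50, 25, 37, 311] [700.5 264.4  40.2  20.5 -38.8] case [124.8 246. ]
[189, 105, 75, 159, 865] [561.3 105.8 186.6  76.   -4.3] case [-0.1 75.9]
[292, 104, 113, 160, 1239] [549.4 -28.4 186.5 118.8  -5.2] case [ -0.2 -58.8]
[85, 265, 37, 50, 768] [440.8 288.3  78.6  22.3  15.7] case [-136.   247.2]
```

```bash
python3 -c "
from h import *
go(.5856,.284,.1,np.radians(-3),True)"
```

```text
t 6.9 p [0.5562 0.0491 0.2343] R [[0.996, -0.091, 0.003], [-0.091, -0.996, -0.0], [0.003, -0.0, -1.0]] F [ 0.1 -0.  -1.4] op 0.0001 gf 0.0
case pos [-0.2 19. ] yaw -5.23 q [-0.05 -0.11  1.77 -0.    1.48  1.62]
turn units [ 0.    -0.03  -0.389] shift units [ 0.284 -3.935  2.238]
```

Call:
jog_arm(commands=[0, 0, 0, 0, 0, -0.389, 45, 0.057, -0.787, 0, 0, 0, 0, 45, 0.057, -0.787, 0, 0, 0, 0, 45, 0.057, -0.787, 0.2, 0, 0, 0, 45, 0.057, -0.787, 0.4, 0, 0, 0, 45, 0.057, -0.787, 0.4, 0, 0, 0, 45, 0, 0, 0.62, 0, 0, 0, 45, 0, 0, 0.62, 0, 0, 0, 45, 0, 0, 0, 0, 0, 0, 45, 0, 0, 0, 0, 0, 0, 45])

```text
t: 8.15
tool_pos: [0.5861, 0.2848, 0.0996]
tool_rot: [-3.14, 0.082, -0.003]
contact_force: [0.4, -0.1, 0.6]
opening: 0.0452
grip_force: 0.0
```

```bash
python3 -c "
from h import *
go(.5856,.284,.003,np.radians(-3),True)
blobs('wrist',.0065,.016,'w3')"
```

```text
t 8.15 p [0.5861 0.2848 0.0996] R [[0.999, -0.052, 0.002], [-0.052, -0.999, 0.001], [0.002, -0.001, -1.0]] F [ 0.4 -0.1  0.6] op 0.0452 gf 0.0
case pos [  9.  256.4] yaw -2.98 q [ 0.34  0.22  1.65 -0.    1.26  1.96]
turn units [-0.008 -0.02   0.003] shift units [-0.008  0.015  1.611]
[425, 0, 69, 306, 2478] [616.3 149.9 228.6   2.8  -5. ] case [ 50.9 124.6]
[97, 108, 44, 71, 394] [651.8 394.8  50.9  21.4   3.4] case [ 64.8 371.7]
[464, 117, 96, 225, 15906] [558.7  74.6 189.1  87.6  -2.6] case [-0.  44.6]
[264, 152, 30, 128, 1808] [586.3 282.7 104.7  21.7  -2.2] case [  9.4 254.3]
[257, 326, 34, 37, 247] [470.7 293.7  39.5  29.1  -2.1] case [-106.7  255.2]
```

View pics/w3.png

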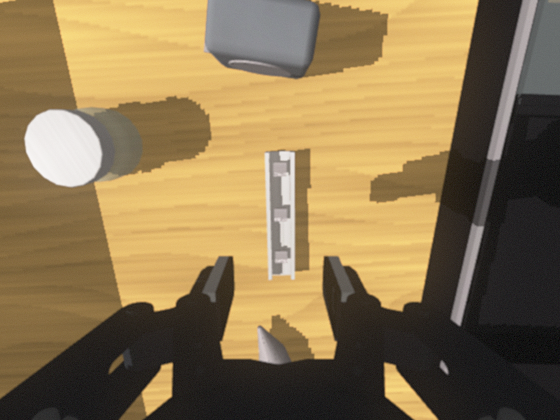

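Call:
jog_arm(commands=[0, 0, 0.6, 0, 0, 0.1, 45, 0, 0, 0.6, 0, 0, 0, 45, 0, 0, 0.4, 0, 0, 0, 45, 0, 0, 0, 0, 0, 0, 45, 0, 0, 0, 0, 0, 0, 15, 0, 0, 0, 0, 0, 0, 15, 0, 0, 0, 0, 0, 0, 15, 0, 0, 0, 0, 0, 0, 15, 0, 0, 0, 0, 0, 0, 15], newtons=60)

```text
t: 9.32
tool_pos: [0.5867, 0.2854, 0.0053]
tool_rot: [-3.138, 0.096, -0.008]
contact_force: [-0.4, -0.2, 5.9]
opening: 0.0198
grip_force: 60.0
```

Call:
jog_arm(commands=[0, 0, -0.5, 0, 0, 0, 15, 0, 0, -0.8, 0, 0, 0, 15, 0, 0, -0.6, 0, 0, 0, 15, 0, 0, 0, 0, 0, 0, 15])

```text
t: 9.82
tool_pos: [0.5873, 0.2857, 0.1215]
tool_rot: [-3.137, 0.097, -0.013]
contact_force: [-0.7, 0.7, -1.0]
opening: 0.0196
grip_force: 59.2
```

```bash
python3 -c "
from h import *
go(.034,.065,.1,A)"
```

```text
t 9.82 p [0.5873 0.2857 0.1215] R [[0.998, -0.061, 0.009], [-0.061, -0.998, 0.003], [0.008, -0.004, -1.0]] F [-0.7  0.7 -1. ] op 0.0196 gf 59.22490954399109
case pos [ 10.1 257.4] yaw -3.53 q [0.34 0.2  1.64 0.   1.29 1.97]
turn units [-0.038 -0.084  0.257] shift units [0.398 3.206 0.358]
```

Call:
jog_arm(commands=[0, 0, 0, -0.04, -0.08, 0.257, 15, 0, 0.6, 0, 0, 0, 0, 15, 0.1, 0.65, 0, 0, 0, 0, 15, 0.1, 0.65, 0, 0, 0, 0, 15, 0.1, 0.65, 0, 0, 0, 0, 15, 0.1, 0.656, 0.2, 0, 0, 0, 15, 0, 0, 0.15, 0, 0, 0, 15, 0, 0, 0, 0, 0, 0, 15])

```text
t: 10.82
tool_pos: [0.5897, 0.0912, 0.0929]
tool_rot: [3.135, -0.138, -0.021]
contact_force: [0.7, -0.2, -0.2]
opening: 0.0197
grip_force: 59.2
```

```bash
python3 -c "
from h import *
go(.034,.065,.020,A)
im=eyes.get_image('wrist');save(im,'w4')"
```

```text
t 10.82 p [0.5897 0.0912 0.0929] R [[0.996, -0.088, -0.013], [-0.088, -0.996, -0.003], [-0.013, 0.004, -1.0]] F [ 0.7 -0.2 -0.2] op 0.0197 gf 59.240866899490356
case pos [29.4 63.8] yaw -5.04 q [ 0.03  0.12  1.78 -0.    1.25  1.69]
turn units [ 0.042  0.13  -0.006] shift units [ 0.076 -0.021  1.215]
```

View pics/w4.png

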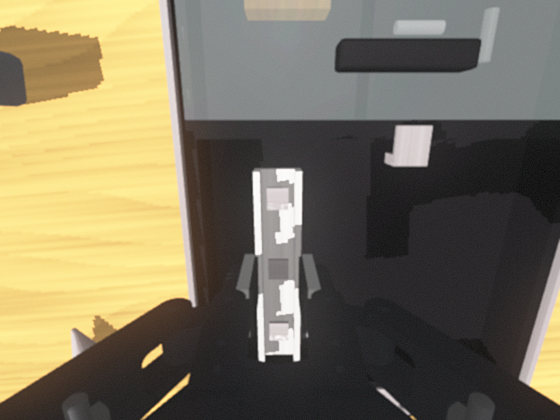

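Call:
jog_arm(commands=[0, 0, 0.5, 0.04, 0.13, 0, 15, 0, 0, 0.5, 0, 0, 0, 15, 0, 0, 0.3, 0, 0, 0, 15, 0, 0, 0, 0, 0, 0, 15, 0, 0, 0, 0, 0, 0, 15])

```text
t: 11.5
tool_pos: [0.5925, 0.0912, 0.019]
tool_rot: [3.138, -0.136, 0.011]
contact_force: [-0.5, 0.1, -0.4]
opening: 0.0198
grip_force: 59.2
```

```bash
python3 -c "
from h import *
go(.0395,.065,.0133,A)"
```

```text
t 11.5 p [0.5925 0.0912 0.019 ] R [[0.996, -0.087, 0.007], [-0.087, -0.996, -0.0], [0.007, -0.0, -1.0]] F [-0.5  0.1 -0.4] op 0.0198 gf 59.245805740356445
case pos [32.3 64. ] yaw -4.97 q [ 0.03  0.21  1.82 -0.    1.1   1.69]
turn units [-0.002 -0.071  0.006] shift units [ 0.121 -0.016  0.094]
```

Call:
jog_arm(commands=[0, 0, 0.095, 0, -0.07, 0, 15, 0, 0, 0, 0, 0, 0, 15, 0.06, 0, 0, 0, 0, 0, 15, 0.06, 0, 0, 0, 0, 0, 15, 0.04, 0, 0, 0, 0, 0, 15, 0, 0, 0, 0, 0, 0, 15, 0, 0, 0, 0, 0, 0, 15])

```text
t: 12.38
tool_pos: [0.6006, 0.0901, 0.0133]
tool_rot: [-3.138, 0.137, 0.006]
contact_force: [-5.3, 0.4, 8.6]
opening: 0.0197
grip_force: 60.3
```

```bash
python3 -c "
from h import *
go(.0395,.065,.0133,A)"
```

```text
t 12.38 p [0.6006 0.0901 0.0133] R [[0.996, -0.087, -0.004], [-0.087, -0.996, 0.0], [-0.004, -0.0, -1.0]] F [-5.3  0.4  8.6] op 0.0197 gf 60.2778160572052
case pos [40.4 63.7] yaw -5.0 q [0.03 0.24 1.8  0.   1.11 1.68]
turn units [-0.     0.04   0.001] shift units [-0.016 -0.022  0.   ]
```

Call:
jog_arm(commands=[0.04, 0, -0.02, 0, 0, 0, 15, 0.04, 0, 0, 0, 0, 0, 15, 0, 0, 0, 0, 0, 0, 15, 0, 0, 0, 0, 0, 0, 15])

```text
t: 12.88
tool_pos: [0.6007, 0.0901, 0.0132]
tool_rot: [3.138, -0.137, -0.025]
contact_force: [-17.6, 0.7, 15.7]
opening: 0.0196
grip_force: 61.1
```

```bash
python3 -c "
from h import *
go(.0395,.065,.0133,A)"
```

```text
t 12.88 p [0.6007 0.0901 0.0132] R [[0.996, -0.087, -0.016], [-0.087, -0.996, 0.001], [-0.016, 0.001, -1.0]] F [-17.6   0.7  15.7] op 0.0196 gf 61.108925342559814
case pos [40.5 63.7] yaw -4.98 q [0.03 0.25 1.79 0.   1.12 1.68]
turn units [0.008 0.161 0.003] shift units [-0.016 -0.022 -0.001]
```

Call:
jog_arm(commands=[0, 0, 0, 0, 0, 0, 42, 0, 0, 0, 0, 0, 0, 42, 0, 0, 0, 0, 0, 0, 42, 0, 0, -0.5, 0, 0, 0, 42, 0, 0, -0.8, 0, 0, 0, 42, 0, 0, -0.8, 0, 0, 0, 42, 0, 0, 0, 0, 0, 0, 42])

```text
t: 13.75
tool_pos: [0.6098, 0.0895, 0.1454]
tool_rot: [-3.138, 0.137, -0.014]
contact_force: [0.4, 1.0, 0.7]
opening: 0.0422
grip_force: 0.0
```

```bash
python3 -c "
from h import *
blobs('wrist',.0145,.026)
go(.5886,-.2635,.1,np.radians(9.5),True)"
```

```text
[57, 95, 18, 43, 412] [704.5 258.9  33.9   7.5 -11.1] case [129.2 240.9]
[220, 165, 7, 91, 228] [611.1 138.3  86.1   0.7  -5. ] case [ 46.7 112.6]
[265, 165, 26, 106, 1277] [598.7  90.  101.1  21.9  -4.9] case [38.6 63.4]
[453, 164, 37, 164, 1431] [552.9 -87.4 164.6   2.8  -5.1] case [   8.4 -117.4]
[229, 321, 105, 25, 881] [468.4  99.1 108.5  20.5  74.5] case [-92.1  61.1]
t 13.8 p [0.608  0.0895 0.1421] R [[0.996, -0.087, 0.004], [-0.087, -0.996, 0.0], [0.004, -0.0, -1.0]] F [ 0.1 -0.5 -0.9] op 0.0423 gf 0.0
case pos [47.8 63.7] yaw -5.0 q [0.02 0.1  1.72 0.   1.32 1.68]
turn units [-0.    -0.036 -2.532] shift units [-1.289  5.749  0.702]
```

Call:
jog_arm(commands=[0, 0, 0, 0, 0, -0.844, 45, 0, 0, 0, 0, 0, -0.844, 45, 0, 0, 0, 0, -0.04, -0.844, 45, -0.184, 0.821, 0, 0, 0, 0, 45, -0.184, 0.821, 0, 0, 0, 0, 45, -0.184, 0.821, 0, 0, 0, 0, 45, -0.184, 0.821, 0, 0, 0, 0, 45, -0.184, 0.821, 0, 0, 0, 0, 45, -0.184, 0.821, 0.3, 0, 0, 0, 45, -0.184, 0.821, 0.4, 0, 0, 0, 45, 0, 0, 0, 0, 0, 0, 45, 0, 0, 0, 0, 0, 0, 45])

```text
t: 15.3
tool_pos: [0.5859, -0.2627, 0.0959]
tool_rot: [-3.129, -0.26, 0.012]
contact_force: [0.5, -0.1, -0.4]
opening: 0.0453
grip_force: 0.0
```

```bash
python3 -c "
from h import *
blobs('wrist',.0065,.016)
go(.5886,-.2635,.003,np.radians(9.5),True)"
```

```text
[54, 0, 30, 357, 3267] [ 569.4 -101.   285.7    2.9   -5. ] case [  26.  -129.5]
[193, 48, 246, 53, 593] [ 692.8 -273.1  167.9    0.7   88.6] case [ 163.9 -290.1]
[0, 110, 16, 218, 3248] [543.8 -53.  179.8  18.4  -4.3] case [ -3.8 -83.8]
[266, 148, 30, 131, 1909] [ 588.4 -265.2  105.6   22.     9.6] case [  59.2 -291.4]
[421, 238, 119, 33, 635] [ 592.2 -424.8   89.8   23.4  -69.1] case [  76.9 -450. ]
[375, 243, 19, 65, 839] [ 550.4 -359.1   59.9   12.2   10.6] case [  29.5 -388.2]
[444, 278, 16, 40, 252] [ 543.6 -418.1   37.7    2.6    6.8] case [  27.9 -447.6]
t 15.35 p [ 0.5865 -0.2624  0.0968] R [[0.986, 0.166, -0.007], [0.166, -0.986, 0.001], [-0.007, -0.002, -1.0]] F [-0.3 -0.2 -0.2] op 0.0452 gf 0.0
case pos [  57.  -288.7] yaw 9.55 q [-0.54  0.21  1.67 -0.    1.26  0.87]
turn units [-0.017  0.066  0.009] shift units [0.032 0.025 1.564]
```

Call:
jog_arm(commands=[0.03, 0.025, 0.6, 0, 0.05, 0, 45, 0, 0, 0.6, 0, 0, 0, 45, 0, 0, 0.34, 0, 0, 0, 45, 0, 0, 0, 0, 0, 0, 45, 0, 0, 0, 0, 0, 0, 15, 0, 0, 0, 0, 0, 0, 15, 0, 0, 0, 0, 0, 0, 15, 0, 0, 0, 0, 0, 0, 15, 0, 0, -0.5, 0, 0, 0, 15, 0, 0, -0.8, 0, 0, 0, 15, 0, 0, -0.6, 0, 0, 0, 15, 0, 0, 0, 0, 0, 0, 15])

```text
t: 16.85
tool_pos: [0.5908, -0.2661, 0.1238]
tool_rot: [3.126, 0.26, 0.009]
contact_force: [0.7, -0.5, -0.5]
opening: 0.0195
grip_force: 58.8
```

```bash
python3 -c "
from h import *
go(.030,-.065,.1,A)"
```

```text
t 16.85 p [ 0.5908 -0.2661  0.1238] R [[0.986, 0.165, 0.006], [0.165, -0.986, -0.004], [0.005, 0.005, -1.0]] F [ 0.7 -0.5 -0.5] op 0.0195 gf 58.843621015548706
case pos [  61.7 -292. ] yaw 9.51 q [-0.54  0.19  1.65 -0.    1.3   0.87]
turn units [ 0.042 -0.06   2.531] shift units [-0.528 -3.784  0.397]
```

Call:
jog_arm(commands=[0, 0, 0, 0, 0, 0.843, 15, 0, 0, 0, 0, 0, 0.843, 15, 0, 0, 0, 0.04, -0.06, 0.843, 15, -0.088, -0.6, 0, 0, 0, 0, 15, -0.088, -0.65, 0, 0, 0, 0, 15, -0.088, -0.65, 0, 0, 0, 0, 15, -0.088, -0.65, 0, 0, 0, 0, 15, -0.088, -0.65, 0.1, 0, 0, 0, 15, -0.088, -0.584, 0.2, 0, 0, 0, 15, 0, 0, 0.1, 0, 0, 0, 15, 0, 0, 0, 0, 0, 0, 15, 0, 0, 0, 0, 0, 0, 15])

```text
t: 18.35
tool_pos: [0.5765, -0.0365, 0.0961]
tool_rot: [-3.134, 0.138, 0.011]
contact_force: [1.2, 0.6, -0.8]
opening: 0.0195
grip_force: 58.9
```

```bash
python3 -c "
from h import *
go(.030,-.065,.0133,A)
im=eyes.get_image('wrist');save(im,'w5')"
```

```text
t 18.35 p [ 0.5765 -0.0365  0.0961] R [[0.996, -0.088, -0.007], [-0.088, -0.996, 0.004], [-0.007, -0.004, -1.0]] F [ 1.2  0.6 -0.8] op 0.0195 gf 58.92860412597656
case pos [ 27.5 -64.6] yaw -5.05 q [-0.19  0.07  1.83  0.    1.25  1.46]
turn units [-0.038  0.073 -0.009] shift units [0.042 0.007 1.38 ]
```

View pics/w5.png

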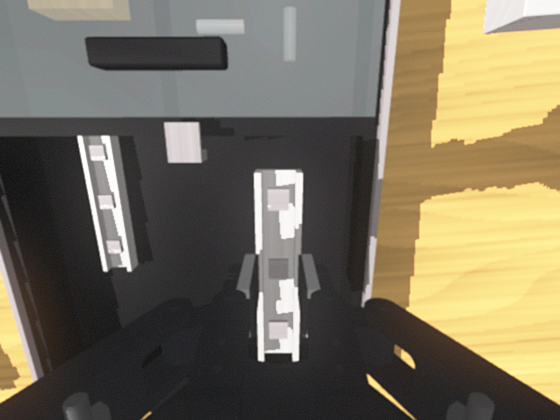

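Call:
jog_arm(commands=[0, 0, 0.5, 0, 0.07, 0, 15, 0, 0, 0.5, 0, 0, 0, 15, 0, 0, 0.32, 0, 0, 0, 15, 0, 0, 0.04, 0, 0, 0, 15, 0, 0, 0, 0, 0, 0, 15, 0, 0, 0, 0, 0, 0, 15])

```text
t: 19.15
tool_pos: [0.5771, -0.0354, 0.0158]
tool_rot: [-3.135, 0.136, -0.003]
contact_force: [-0.5, 0.1, -0.9]
opening: 0.0194
grip_force: 67.5
```

```bash
python3 -c "
from h import *
go(.0405,-.065,.0133,A)"
```

```text
t 19.15 p [ 0.5771 -0.0354  0.0158] R [[0.996, -0.087, 0.002], [-0.087, -0.996, 0.004], [0.002, -0.004, -1.0]] F [-0.5  0.1 -0.9] op 0.0194 gf 67.53192901611328
case pos [ 27.9 -63.4] yaw -4.98 q [-0.19  0.17  1.87  0.    1.1   1.46]
turn units [-0.039 -0.017  0.003] shift units [0.209 0.027 0.041]
```

Call:
jog_arm(commands=[0, 0, 0.045, -0.03, 0, 0, 15, 0, 0, 0, 0, 0, 0, 15, 0.07, 0, 0, 0, 0, 0, 15, 0.07, 0, 0, 0, 0, 0, 15, 0.07, 0, 0, 0, 0, 0, 15, 0.06, 0, 0, 0, 0, 0, 15, 0.03, 0, 0, 0, 0, 0, 15, 0, 0, 0, 0, 0, 0, 15, 0, 0, 0, 0, 0, 0, 15])

```text
t: 20.27
tool_pos: [0.5906, -0.0364, 0.0134]
tool_rot: [-3.137, 0.135, 0.017]
contact_force: [-17.2, 0.9, 19.1]
opening: 0.0193
grip_force: 69.9
```

```bash
python3 -c "
from h import *
go(.0405,-.065,.0133,A)"
```

```text
t 20.27 p [ 0.5906 -0.0364  0.0134] R [[0.996, -0.086, -0.011], [-0.086, -0.996, 0.002], [-0.011, -0.001, -1.0]] F [-17.2   0.9  19.1] op 0.0193 gf 69.92750644683838
case pos [ 41.4 -63.2] yaw -4.93 q [-0.19  0.21  1.83 -0.    1.11  1.47]
turn units [-0.007  0.111  0.012] shift units [-0.016  0.03   0.002]
```

Flush at the wall (17 N). Release, lift, and look at everything.

Call:
jog_arm(commands=[0, 0, 0, 0, 0, 0, 42, 0, 0, 0, 0, 0, 0, 42, 0, 0, 0, 0, 0, 0, 42, 0, 0, -0.5, 0, 0, 0, 42, 0, 0, -0.8, 0, 0, 0, 42, 0, 0, -0.9, 0, 0, 0, 42, -0.5, -0.5, 0, 0, 0, 0, 42, -0.5, -0.5, 0, 0, 0, 0, 42, 0, 0, 0, 0, 0, 0, 42])

```text
t: 21.4
tool_pos: [0.5383, 0.0297, 0.1437]
tool_rot: [-3.137, 0.132, 0.001]
contact_force: [0.7, -1.3, 0.3]
opening: 0.042
grip_force: 0.0
```

```bash
python3 -c "
from h import *
blobs('wrist',.0145,.026);print()
im,P=blobs('top',.015,.032,'top2')
for d in nets.silhouettes('top','bob'): print(d['p'],d['bbox'])
go(.441,.290,.14,np.radians(20),True)"
```

```text
[131, 75, 147, 212, 3873] [559.7  85.8 186.2 115.1  -4.9] case [ 0.  55.8]
[306, 75, 120, 212, 3660] [548.7 -41.3 186.2  93.6  -4.9] case [  0.1 -71.7]
[28, 257, 48, 80, 1852] [463.6 264.1  90.6  23.6  10. ] case [-111.3  225.1]
[237, 280, 82, 7, 519] [462.7  35.7  80.1   2.   85. ] case [-92.2  -2.6]

[228, 15, 97, 72, 5161] [955.1  -4.8 246.7 185.2  85. ] case [4.018e+02 1.000e-01]
[454, 32, 61, 68, 969] [ 900.2 -547.   162.3  122.8    8.6] case [ 394.4 -544.9]
[23, 71, 45, 50, 1488] [849.9 619.2 120.7  92.9 -18.2] case [242.7 612.5]
[510, 110, 42, 44, 1081] [ 719.4 -657.   100.    67.    22.2] case [ 223.9 -670.3]
[465, 131, 33, 33, 588] [ 680.  -528.    69.6   52.4   28.6] case [ 173.3 -545.1]
[425, 181, 36, 95, 1173] [ 476.7 -442.3  241.2   87.4    9.2] case [ -36.6 -477.5]
[549, 189, 11, 118, 585] [ 422.9 -693.9  293.1   11.5   -1.4] case [ -68.3 -732.9]
[169, 222, 12, 33, 263] [460.7 267.3  84.5  24.9  10.1] case [-114.4  227.9]
[155, 282, 25, 26, 268] [316.7 284.   84.2  24.1 -44.7] case [-259.3  232.1]
[266, 386, 51, 34, 434] [ 58.  -32.5 135.8  46.3  63.8] case [-489.4 -105.8]
0.83 [157.1, 280.5, 179.1, 309.1]
0.5 [167.3, 220.4, 181.2, 256.7]
t 21.55 p [0.5402 0.0277 0.1441] R [[0.996, -0.087, 0.001], [-0.087, -0.996, 0.001], [0.001, -0.001, -1.0]] F [-0.3  0.2 -0. ] op 0.0418 gf 0.0
case pos [-14.3  -3.8] yaw -4.99 q [-0.09 -0.08  1.89  0.    1.33  1.57]
turn units [-0.006 -0.008 -4.361] shift units [-0.059 -4.675  0.069]
```

```bash
python3 -c "
from h import *
im=eyes.get_image('wrist');P=pts(im);P[im['z_map']<=.03]=np.nan
for y in (.064,-.063):
  L=(P[...,:2]-O)@CR;m=(P[...,2]>.016)&(P[...,2]<.026)&(abs(L[...,1]-y)<.03)&(L[...,0]<.088)&(L[...,0]>-.05)
  (cx,cy),(w,h),a=cv2.minAreaRect((L[m]*1e3).astype(np.float32));print(cx,cy,w,h,a)
go(.452,.264,.1,np.radians(10),True)"
```

```text
38.05120086669922 63.0904655456543 99.99674987792969 22.76378059387207 0.4303690493106842
38.097412109375 -63.864410400390625 22.57551383972168 99.77690887451172 89.85212707519531
t 21.6 p [0.5403 0.0274 0.1441] R [[0.996, -0.087, 0.0], [-0.087, -0.996, 0.001], [0.0, -0.001, -1.0]] F [0.2 0.4 0.6] op 0.042 gf 0.0
case pos [-14.2  -4. ] yaw -5.02 q [-0.09 -0.08  1.89  0.    1.33  1.57]
turn units [-0.008 -0.005 -2.621] shift units [-0.765 -4.138  0.735]
```

Call:
jog_arm(commands=[0, 0, 0, 0, 0, -0.874, 50, 0, 0, 0, 0, 0, -0.874, 50, 0, 0, 0, 0, 0, -0.873, 50, -0.153, -0.828, 0, 0, 0, 0, 50, -0.153, -0.828, 0, 0, 0, 0, 50, -0.153, -0.828, 0, 0, 0, 0, 50, -0.153, -0.828, 0, 0, 0, 0, 50, -0.153, -0.828, 0.3, 0, 0, 0, 50, 0, 0, 0.43, 0, 0, 0, 50, 0, 0, 0, 0, 0, 0, 50, 0, 0, 0, 0, 0, 0, 50])

```text
t: 22.98
tool_pos: [0.4523, 0.2643, 0.1012]
tool_rot: [-3.128, -0.273, -0.001]
contact_force: [-0.2, 0.2, -0.2]
opening: 0.0499
grip_force: 0.0
```

```bash
python3 -c "
from h import *
blobs('wrist',.010,.032,'w6')
go(.452,.264,.004,np.radians(10),True)"
```

```text
[392, 0, 122, 267, 4595] [531.6 157.2 188.2   2.6  -5.1] case [-34.2 124.5]
[514, 33, 46, 107, 2582] [580.9  91.6  66.8  24.7  -2.3] case [20.6 63.4]
[261, 146, 33, 117, 3031] [463.7 265.6  91.4  25.6   9.1] case [-111.3  226.6]
[447, 226, 113, 34, 601] [467.2  85.8 109.6   0.8  85. ] case [-92.1  47.8]
[217, 328, 57, 37, 1198] [329.8 270.9  51.9  24.  -48.4] case [-245.1  220.2]
[388, 365, 27, 30, 588] [321.3 128.4  24.8  23.4 -80. ] case [-241.2   77.4]
t 23.02 p [0.4526 0.2644 0.1017] R [[0.985, 0.173, 0.002], [0.173, -0.985, 0.002], [0.002, -0.001, -1.0]] F [ 0.2 -0.1 -0.3] op 0.0499 gf 0.0
case pos [-122.2  224.4] yaw 9.95 q [ 0.39 -0.07  1.96  0.    1.25  1.78]
turn units [-0.014 -0.02  -0.009] shift units [-0.011  0.005  1.628]
```

View pics/w6.png

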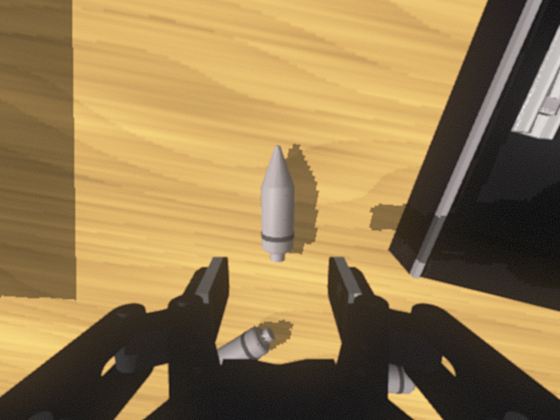

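Call:
jog_arm(commands=[0.02, 0, 0.6, 0, 0, 0, 50, 0, 0, 0.6, 0, 0, 0, 50, 0, 0, 0.4, 0, 0, 0, 50, 0, 0, 0, 0, 0, 0, 50, 0, 0, 0, 0, 0, 0, 15, 0, 0, 0, 0, 0, 0, 15, 0, 0, 0, 0, 0, 0, 15, 0, 0, 0, 0, 0, 0, 15, 0, 0, -0.5, 0, 0, 0, 15, 0, 0, -0.8, 0, 0, 0, 15, 0, 0, -0.7, 0, 0, 0, 15, 0, 0, 0, 0, 0, 0, 15], newtons=90)

```text
t: 24.52
tool_pos: [0.4551, 0.2662, 0.1294]
tool_rot: [-3.126, -0.275, -0.014]
contact_force: [0.8, -1.0, -2.1]
opening: 0.0238
grip_force: 89.1
```

```bash
python3 -c "
from h import *
blobs('wrist',.015,.2)
go(-.0525,-.01,.12,A+np.pi/2)"
```

```text
[384, 0, 176, 305, 16817] [531.3  80.9 201.5 154.5  -4.9] case [-27.8  48.5]
[493, 0, 67, 144, 2587] [597.3  90.   98.9  24.5  -4.3] case [37.1 63.3]
[86, 164, 387, 252, 26567] [383.8 238.7 248.3 148.5  35.2] case [-188.5  192.8]
t 24.57 p [0.4534 0.2654 0.1264] R [[0.985, 0.174, 0.004], [0.174, -0.985, 0.003], [0.004, -0.002, -1.0]] F [-0.5  0.2 -2.7] op 0.0237 gf 89.10357356071472
case pos [-121.6  225.5] yaw 10.04 q [ 0.39 -0.1   1.94  0.    1.29  1.78]
turn units [ 1.0000e-02 -5.0000e-02 -1.3083e+01] shift units [-3.925  1.151  0.107]
```

Call:
jog_arm(commands=[0, 0, 0, 0, 0, -0.934, 15, 0, 0, 0, 0, 0, -0.934, 15, 0, 0, 0, 0, 0, -0.934, 15, 0, 0, 0, 0, 0, -0.935, 15, 0, 0, 0, 0, 0, -0.935, 15, 0, 0, 0, 0, 0, -0.935, 15, 0, 0, 0, 0, 0, -0.935, 15, 0, 0, 0, 0, 0, -0.934, 15, 0, 0, 0, 0, 0, -0.935, 15, 0, 0, 0, 0, 0, -0.935, 15, 0, 0, 0, 0, 0, -0.934, 15, 0, 0, 0, 0, 0, -0.934, 15, 0, 0, 0, 0, 0, -0.935, 15, 0, 0, 0, 0, 0, -0.934, 15, 0, 0, 0, 0, 0, 0, 15])

```text
t: 26.45
tool_pos: [0.4509, 0.2643, 0.122]
tool_rot: [-2.316, -2.12, 0.005]
contact_force: [-0.2, -0.4, -2.7]
opening: 0.0242
grip_force: 89.0
```

```bash
python3 -c "
from h import *
go(-.0525,-.01,.12,A+np.pi/2)"
```

```text
t 26.45 p [0.4509 0.2643 0.122 ] R [[0.088, 0.996, -0.004], [0.996, -0.088, -0.0], [-0.001, -0.004, -1.0]] F [-0.2 -0.4 -2.7] op 0.0242 gf 89.03146862983704
case pos [-123.9  224.2] yaw 84.94 q [ 0.39 -0.1   1.95  0.    1.29  0.48]
turn units [-0.039  0.008 -0.011] shift units [-3.903  1.191  0.034]
```

Call:
jog_arm(commands=[-0.4, 0.1, 0, 0, 0, 0, 15, -0.65, 0.2, 0, 0, 0, 0, 15, -0.65, 0.2, 0, 0, 0, 0, 15, -0.65, 0.2, 0, 0, 0, 0, 15, -0.65, 0.2, 0, 0, 0, 0, 15, -0.6, 0.2, 0, 0, 0, 0, 15, -0.3, 0.09, 0.1, 0, 0, 0, 15, 0, 0, 0, 0, 0, 0, 15, 0, 0, 0, 0, 0, 0, 15])

```text
t: 27.58
tool_pos: [0.5025, 0.0264, 0.1174]
tool_rot: [-2.314, -2.121, -0.0]
contact_force: [0.1, 0.3, -2.0]
opening: 0.024
grip_force: 89.0
```

```bash
python3 -c "
from h import *
im=eyes.get_image('wrist');save(im,'w7')
go(-.0525,-.01,.0135,A+np.pi/2)"
```

```text
t 27.62 p [0.5026 0.0265 0.1177] R [[0.086, 0.996, -0.001], [0.996, -0.086, 0.002], [0.002, -0.001, -1.0]] F [-0.7 -0.8 -1.8] op 0.0244 gf 88.99924635887146
case pos [-51.7  -8.2] yaw 85.04 q [-0.1  -0.14  2.    0.    1.29 -0.01]
turn units [-0.011 -0.015  0.007] shift units [-0.03  -0.014  1.737]
```

View pics/w7.png

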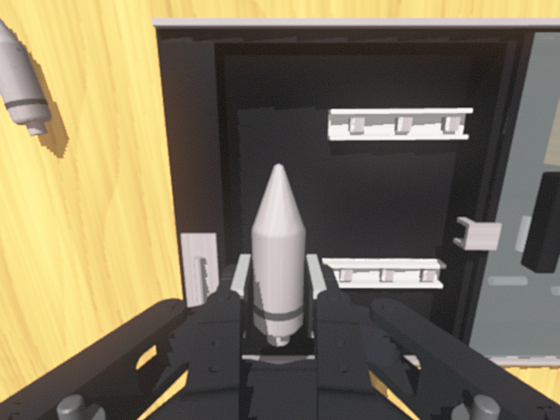

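Call:
jog_arm(commands=[0, 0, 0.6, 0, 0, 0, 15, 0, 0, 0.6, 0, 0, 0, 15, 0, 0, 0.4, 0, 0, 0, 15, 0, 0, 0.07, 0, 0, 0, 15, 0, 0, 0, 0, 0, 0, 15, 0, 0, 0, 0, 0, 0, 15])

```text
t: 28.38
tool_pos: [0.5044, 0.0259, 0.0196]
tool_rot: [2.315, 2.122, 0.004]
contact_force: [0.8, -0.4, -2.5]
opening: 0.024
grip_force: 89.0
```

```bash
python3 -c "
from h import *
go(-.0525,-.01,.0125,A+np.pi/2)"
```

```text
t 28.38 p [0.5044 0.0259 0.0196] R [[0.087, 0.996, 0.003], [0.996, -0.087, 0.001], [0.001, 0.003, -1.0]] F [ 0.8 -0.4 -2.5] op 0.024 gf 88.98325681686401
case pos [-49.9  -8.7] yaw 85.02 q [-0.1   0.    2.05  0.    1.09 -0.01]
turn units [ 0.028 -0.011  0.003] shift units [-0.021 -0.044  0.118]
```

Call:
jog_arm(commands=[0, -0.04, 0.07, 0, 0, 0, 15, 0, 0, 0.03, 0, 0, 0, 15, 0, 0, 0, 0, 0, 0, 15, 0, 0, 0, 0, 0, 0, 15])

```text
t: 28.88
tool_pos: [0.502, 0.0258, 0.0149]
tool_rot: [2.316, 2.122, 0.003]
contact_force: [-4.9, 0.9, 12.0]
opening: 0.0241
grip_force: 90.9
```

Call:
jog_arm(commands=[0, 0, 0, 0, 0, 0, 30, 0, 0, 0, 0, 0, 0, 36, 0, 0, 0, 0, 0, 0, 36, 0, 0, -0.4, 0, 0, 0, 36, 0, 0, -0.8, 0, 0, 0, 36, 0, 0, -0.8, 0, 0, 0, 36, -1, 0, -0.3, 0, 0, 0, 20, -0.6, 0, 0, 0, 0, 0, 10, 0, 0, 0, 0, 0, 0, 0])

```text
t: 30.0
tool_pos: [0.4922, -0.0716, 0.1501]
tool_rot: [-2.32, -2.118, -0.001]
contact_force: [0.4, 0.1, 0.3]
opening: 0.0004
grip_force: 0.0
```

```bash
python3 -c "
from h import *
blobs('wrist',.016,.04,'w8')
go(.170,.02,.15,A)"
```

```text
[222, 0, 260, 224, 8887] [552.9  -1.1 186.8 175.2  -4.9] case [  0.8 -31.4]
[263, 16, 32, 122, 3003] [503.4  33.5  90.9  26.1  84.3] case [-51.5  -1.2]
[476, 295, 44, 81, 2504] [ 703.  -228.9   82.2   21.8   88.5] case [ 170.2 -245.2]
t 30.05 p [ 0.4921 -0.0704  0.1496] R [[0.089, 0.996, -0.0], [0.996, -0.089, 0.002], [0.001, -0.001, -1.0]] F [-0.2 -0.1 -0. ] op -0.0001 gf 0.0
case pos [ -53.7 -105.6] yaw 84.88 q [-0.29 -0.19  1.99  0.    1.35 -0.2 ]
turn units [-1.6000e-02 -8.0000e-03  1.5686e+01] shift units [ 3.729 -2.094 -0.007]
```

View pics/w8.png

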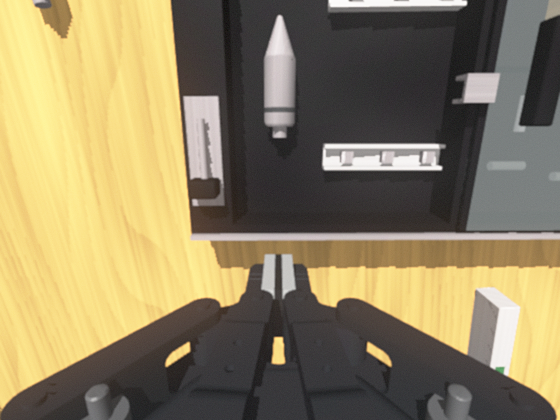

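Call:
jog_arm(commands=[0.385, 0.5, 0, 0, 0, 0, 0, 0.385, 0.8, 0, 0, 0, 0, 0, 0.385, 0.85, 0, 0, 0, 0, 0, 0.385, 0.85, 0, 0, 0, 0, 0, 0.385, 0.81, 0, 0, 0, 0, 0, 0, 0, 0, 0, 0, 0, 0, 0, 0, 0.6, 0, 0, 0, 0, 0, 0, 0.6, 0, 0, 0, 0, 0, 0, 0.2, 0, 0, 0, 0, 0, 0, 0, 0, 0, 0, 0])

```text
t: 31.3
tool_pos: [0.729, 0.0259, 0.0651]
tool_rot: [-2.314, -2.121, 0.001]
contact_force: [0.5, 0.9, 1.2]
opening: -0.0005
grip_force: 0.0
```

```bash
python3 -c "
from h import *
go(.170,.01,.059,A+np.pi/2)"
```

```text
t 31.3 p [0.729  0.0259 0.0651] R [[0.087, 0.996, -0.002], [0.996, -0.087, 0.001], [0.001, -0.002, -1.0]] F [0.5 0.9 1.2] op -0.0005 gf 0.0
case pos [173.9  10.9] yaw 85.02 q [-0.07  0.43  1.46  0.    1.26  0.02]
turn units [-0.023 -0.011  0.003] shift units [-0.015 -0.065  0.101]
```

Call:
jog_arm(commands=[0, 0, 0.1, 0, 0, 0, 0, 0, -0.2, 0, 0, 0, 0, 0, 0, -0.3, 0, 0, 0, 0, 0, 0, -0.35, 0, 0, 0, 0, 0, 0, -0.35, 0, 0, 0, 0, 0, 0, -0.35, 0, 0, 0, 0, 0, 0, -0.35, 0, 0, 0, 0, 0, 0, -0.35, 0, 0, 0, 0, 0, 0, -0.35, 0, 0, 0, 0, 0, 0, -0.35, 0, 0, 0, 0, 0, 0, -0.25, 0, 0, 0, 0, 0, 0, -0.15, 0, 0, 0, 0, 0, 0, 0, 0, 0, 0, 0, 0, 0, 0, 0, 0, 0, 0, 0])

```text
t: 33.05
tool_pos: [0.5301, 0.0431, 0.0604]
tool_rot: [-2.315, -2.122, -0.001]
contact_force: [-1.1, 0.4, 4.7]
opening: 0.0001
grip_force: 2.5
```

```bash
python3 -c "
from h import *
go(-.0385,.01,.059,A+np.pi/2)"
```

```text
t 33.05 p [0.5301 0.0431 0.0604] R [[0.087, 0.996, -0.0], [0.996, -0.087, 0.001], [0.001, -0.001, -1.0]] F [-1.1  0.4  4.7] op 0.0001 gf 2.5144766199628066
case pos [-25.8  10.7] yaw 85.0 q [-0.06  0.    1.97  0.    1.17  0.03]
turn units [-0.005 -0.013 -0.001] shift units [-0.011 -0.212  0.024]
```

Call:
jog_arm(commands=[0, -0.1, 0, 0, 0, 0, 0, 0, -0.08, 0, 0, 0, 0, 0, 0, -0.06, 0, 0, 0, 0, 0, 0, 0, 0, 0, 0, 0, 0, 0, 0, 0, 0, 0, 0, 0])

```text
t: 33.67
tool_pos: [0.5154, 0.0443, 0.0604]
tool_rot: [-2.316, -2.122, -0.001]
contact_force: [0.4, 0.3, 6.8]
opening: -0.0004
grip_force: 3.4
```

```bash
python3 -c "
from h import *
go(-.0385,.01,.059,A+np.pi/2)"
```

```text
t 33.67 p [0.5154 0.0443 0.0604] R [[0.087, 0.996, -0.0], [0.996, -0.087, 0.001], [0.001, -0.0, -1.0]] F [0.4 0.3 6.8] op -0.0004 gf 3.3888506825314835
case pos [-40.4  10.7] yaw 85.0 q [-0.06 -0.03  2.    0.    1.17  0.03]
turn units [-0.002 -0.011  0.   ] shift units [-0.011  0.032  0.024]
```

Call:
jog_arm(commands=[0, -0.06, -0.02, 0, 0, 0, 0, 0, -0.06, 0, 0, 0, 0, 0, 0, -0.03, 0, 0, 0, 0, 0, 0, 0, 0, 0, 0, 0, 0, 0, 0, 0, 0, 0, 0, 0])

```text
t: 34.3
tool_pos: [0.5091, 0.0448, 0.0608]
tool_rot: [2.313, 2.118, 0.011]
contact_force: [14.4, -0.5, -9.9]
opening: 0.0001
grip_force: 7.0
```

```bash
python3 -c "
from h import *
go(-.0385,.01,.059,A+np.pi/2)"
```

```text
t 34.3 p [0.5091 0.0448 0.0608] R [[0.088, 0.996, 0.009], [0.996, -0.088, 0.001], [0.001, 0.008, -1.0]] F [14.4 -0.5 -9.9] op 0.0001 gf 7.001734972000122
case pos [-46.8  10.6] yaw 84.98 q [-0.06 -0.05  2.02  0.    1.17  0.03]
turn units [ 0.085 -0.015 -0.004] shift units [-0.01   0.138  0.029]
```

Call:
jog_arm(commands=[0, -0.06, 0, 0, 0, 0, 0, 0, 0, 0, 0, 0, 0, 0, 0, 0, 0, 0, 0, 0, 0, 0, 0.15, 0, 0, 0, 0, 0, 0, 0.2, -0.5, 0, 0, 0, 0, 0, 0, -0.9, 0, 0, 0, 0, -0.8, 0, -0.3, 0, 0, 0, 0, -0.8, -0.3, 0, 0, 0, 0, 0, -0.8, -0.3, 0, 0, 0, 0, 0, 0, 0, 0, 0, 0, 0, 0])

```text
t: 35.55
tool_pos: [0.4732, -0.0988, 0.1618]
tool_rot: [-2.319, -2.115, 0.002]
contact_force: [-0.3, 1.0, 0.1]
opening: 0.0001
grip_force: 0.0
```

```bash
python3 -c "
from h import *
im=eyes.get_image('wrist');save(im,'w9');P=pts(im);P[im['z_map']<=.03]=np.nan
L=(P[...,:2]-O)@CR;Z=P[...,2]
for n,m in (('handle',(Z>.0625)&(Z<.072)&(abs(L[...,0]+.055)<.022)&(abs(L[...,1])<.05)),('latch',(Z>.0625)&(Z<.072)&(abs(L[...,0]+.11)<.02)&(L[...,1]<-.03)&(L[...,1]>-.13))):
  q=L[m];print(n,len(q),(np.percentile(q,[2,50,98],axis=0)*1e3).round(1).tolist())
go(-.11,-.10,.15,A+np.pi/2)"
```

```text
handle 1688 [[-64.1, -37.3], [-57.7, -9.9], [-51.1, 14.5]]
latch 536 [[-121.1, -90.4], [-110.6, -83.5], [-100.3, -76.9]]
t 35.6 p [ 0.4739 -0.0976  0.1619] R [[0.09, 0.996, -0.003], [0.996, -0.09, 0.002], [0.002, -0.003, -1.0]] F [ 0.9  0.4 -0.5] op 0.0 gf 0.0
case pos [ -69.4 -134.4] yaw 84.83 q [-0.36 -0.24  2.    0.    1.38 -0.27]
turn units [-0.028 -0.019 -0.03 ] shift units [ 0.573 -0.676  0.199]
```

View pics/w9.png

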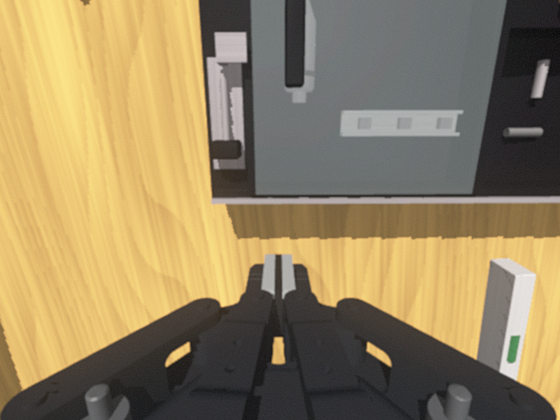

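Call:
jog_arm(commands=[0.27, -0.685, 0, 0, 0, 0, 0, 0, 0, 0.6, 0, 0, 0, 0, 0, 0, 0.6, 0, 0, 0, 0, 0, 0, 0.4, 0, 0, 0, 0, 0, 0, 0, 0, 0, 0, 0, 0, 0, 0, 0, 0, 0, 0])

```text
t: 36.35
tool_pos: [0.4365, -0.0766, 0.0678]
tool_rot: [-2.315, -2.123, -0.002]
contact_force: [-0.1, 0.1, 0.4]
opening: 0.0003
grip_force: 0.0
```

```bash
python3 -c "
from h import *
go(-.11,-.1015,.056,A+np.pi/2)"
```

```text
t 36.35 p [ 0.4365 -0.0766  0.0678] R [[0.086, 0.996, 0.0], [0.996, -0.086, 0.001], [0.001, 0.0, -1.0]] F [-0.1  0.1  0.4] op 0.0003 gf 0.0
case pos [-108.5 -116.7] yaw 85.06 q [-0.34 -0.24  2.17  0.    1.21 -0.26]
turn units [ 0.004 -0.01   0.011] shift units [ 0.254 -0.024  0.196]
```

Call:
jog_arm(commands=[0, -0.02, 0.18, 0, 0, 0, 0, 0, 0, 0, 0, 0, 0, 0, 0.15, 0, 0, 0, 0, 0, 0, 0.2, 0, 0, 0, 0, 0, 0, 0.2, 0, 0, 0, 0, 0, 0, 0.2, 0, 0, 0, 0, 0, 0, 0.1, 0, 0, 0, 0, 0, 0, 0, 0, 0, 0, 0, 0, 0, 0, 0, 0, 0, 0, 0, 0])

```text
t: 37.48
tool_pos: [0.4389, -0.026, 0.056]
tool_rot: [-2.315, -2.121, -0.001]
contact_force: [-0.3, -0.1, 0.3]
opening: 0.0001
grip_force: 0.0
```

```bash
python3 -c "
from h import *
go(-.11,-.0615,.056,A+np.pi/2)"
```

```text
t 37.48 p [ 0.4389 -0.026   0.056 ] R [[0.087, 0.996, -0.001], [0.996, -0.087, 0.001], [0.001, -0.001, -1.0]] F [-0.3 -0.1  0.3] op 0.0001 gf 0.0
case pos [-110.5  -66.1] yaw 85.0 q [-0.23 -0.23  2.18  0.    1.19 -0.14]
turn units [-0.009 -0.013 -0.001] shift units [0.077 0.009 0.   ]
```

Call:
jog_arm(commands=[0.08, 0, 0, 0, 0, 0, 0, 0.06, 0, 0, 0, 0, 0, 0, 0.06, 0, 0, 0, 0, 0, 0, 0, 0, 0, 0, 0, 0, 0, 0, 0, 0, 0, 0, 0, 0])

```text
t: 38.1
tool_pos: [0.4393, -0.024, 0.0564]
tool_rot: [2.303, 2.115, -0.028]
contact_force: [-5.3, -36.8, -1.3]
opening: 0.0001
grip_force: 19.4
```

```bash
python3 -c "
from h import *
go(-.11,-.0615,.056,A+np.pi/2)"
```

```text
t 38.1 p [ 0.4393 -0.024   0.0564] R [[0.085, 0.996, -0.004], [0.996, -0.085, -0.023], [-0.023, -0.002, -1.0]] F [ -5.3 -36.8  -1.3] op 0.0001 gf 19.43001181818545
case pos [-110.3  -64.1] yaw 85.14 q [-0.21 -0.22  2.18 -0.02  1.18 -0.12]
turn units [-0.016  0.231  0.025] shift units [0.043 0.006 0.007]
```

Call:
jog_arm(commands=[-0.3, 0, 0, 0, 0, 0, 0, -0.3, 0, -0.3, 0, 0, 0, 0, -0.5, 0, -0.8, 0, 0, 0, 0, -0.2, 0, -0.8, 0, 0, 0, 0, 0, 0, 0, 0, 0, 0, 0, 0, 0, 0, 0, 0, 0, 0])

```text
t: 38.85
tool_pos: [0.4331, -0.0919, 0.1697]
tool_rot: [-2.316, -2.121, -0.001]
contact_force: [-0.3, 0.6, -0.4]
opening: 0.0
grip_force: 0.0
```

```bash
python3 -c "
from h import *
im=eyes.get_image('wrist');save(im,'w10');P=pts(im);P[im['z_map']<=.03]=np.nan
L=(P[...,:2]-O)@CR;Z=P[...,2]
for n,m in (('handle',(Z>.0625)&(Z<.072)&(abs(L[...,0]+.055)<.022)&(abs(L[...,1])<.05)),('latch',(Z>.0645)&(Z<.072)&(abs(L[...,0]+.11)<.02)&(L[...,1]<-.03)&(L[...,1]>-.13))):
  q=L[m];print(n,len(q),(np.percentile(q,[2,50,98],axis=0)*1e3).round(1).tolist())
cv2.imwrite('pics/w10.png',cv2.resize(im['image'][:,:,::-1],(784,588)));st()"
```

```text
handle 1831 [[-64.7, -36.9], [-58.3, -6.6], [-51.3, 20.4]]
latch 537 [[-121.9, -54.6], [-111.3, -48.2], [-100.7, -41.7]]
t 38.9 p [ 0.4326 -0.0916  0.1688] R [[0.087, 0.996, -0.002], [0.996, -0.087, 0.002], [0.002, -0.002, -1.0]] F [-0.8  0.4 -0.4] op -0.0001 gf 0.0
```

View pics/w10.png

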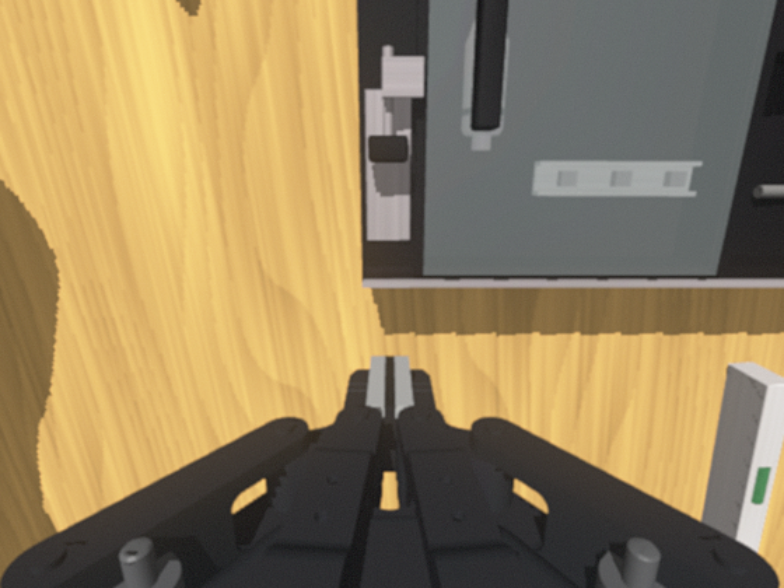

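```bash
python3 -c "
from h import *
for c in ['top','scene']:
  im=eyes.get_image(c);P=pts(im)
  for d in nets.silhouettes(c,'latch_grip')[:2]: print(c,d['p'],[int(v) for v in d['bbox']],boxof(P,d['mask']))
  P[im['z_map']<=.03]=np.nan;L=(P[...,:2]-O)@CR;Z=P[...,2]
  q=L[(Z>.0625)&(Z<.072)&(abs(L[...,0]+.11)<.02)&(abs(L[...,1])<.12)];print(len(q),(np.percentile(q,[2,50,98],axis=0)*1e3).round(1).tolist())
P=np.load('top0.npy');L=(P[...,:2]-O)@CR;Z=P[...,2]
q=L[(Z>.0625)&(Z<.072)&(abs(L[...,0]+.11)<.02)&(abs(L[...,1])<.12)];print(len(q),(np.percentile(q,[2,50,98],axis=0)*1e3).round(1).tolist())
"
```

```text
top 0.65 [275, 238, 283, 251] [440.4  -4.7  14.6   9.8  -0.9  67.4]
top 0.4 [429, 181, 461, 275] [ 493.2 -248.2  426.9  236.7   85.2   25.9]
55 [[-120.8, -51.5], [-108.9, -44.0], [-96.4, -2.9]]
45 [[-119.5, -51.5], [-105.7, -40.4], [-90.9, -0.3]]
62 [[-120.8, -86.8], [-108.6, -78.9], [-91.4, -4.4]]
```

```bash
python3 -c "
from h import *
print(job.finish_job())"
```

```text
the job is handed in; nothing more can be done
None
```

I packed both strips against the far wall and laid the bob in the bay, pushed the door and latch to firm stops, and handed the job in; the latch moved about 35 mm of its 40 mm on camera, so "fully latched" rests on the stop not giving at 37 N, and the hand-in returned no verdict.

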